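# Click the lunch day wheel round to the orange tab

## Robot

A 6-joint arm with a two-finger parallel gripper is mounted at the origin on the work surface. World frame = base frame: x ahead of the robot, y to its left, z up, the work surface at z = 0. Lengths are in m, angles in rad, forces in N, time in s.
With the tool pointing down it reaches from about 0.425 to 0.925 m from the base axis. Payload 12.5 kg.
Tool frame: the origin (TCP) lies at the very end of the fingers, on their centre line; the grasp point (between the pads) lies 19 mm behind it; z points along the fingers, y is the direction in which the jaws open and shut (so a half turn about z gives the same grasp; the last joint's range is limited). The gripper opens to 85 mm and grips with 20 to 120 N. Pads are 22 mm wide; open, the fingers measure 114 mm over their backs; the gripper's body (76 mm by 85 mm) begins 54 mm behind the grasp point. The pads swing forward as they close: fully open they stand 13 mm farther back than shut.
Start: joints at [-1.269, 0.491, 1.559, -0, 1.092, -0.106], TCP at [0.248, -0.574, 0.231] pointing down, gripper open.
Joint ranges: [-3.1, 3.1], [-0.84, 2.19], [0.05, 2.79], [-1.13, 4.28], [0.06, 2.93], [-2.69, 2.69]. Speed limits (rad/s): [2.22, 2.22, 2.79, 3.14, 3.14, 3.14].

## Interface

Orientations are given as a unit quaternion [x, y, z, w].
In Python, from rig import * gives the robot as it stands. The module is installed in compiled form; this text tells all that it offers.
- The arm moves only by the shell command python3 -m inch 'ROWS' [FORCE]. ROWS is text: rows parted by semicolons, each of 7 numbers parted by spaces: the turn, a rotation vector about the tool's x, y, z in rad, then the shift along the tool's x, y, z in mm, then the gripper command: -1 is shut, 1 is fully open, values between are in proportion. A call has 1 to 20 rows; each row is the pose to reach, as a shift and turn from the pose measured when the call began, along the tool's axes at that moment; what a row does not reach only later rows make up. A row lasts 1/12 s, in which the tool goes at most 41.7 mm and 7.16 degrees, less where a joint would pass 70% of its speed; a pose out of reach is approached as far as the arm can. A call with a gripper value outside its range is refused whole. The fingers move at their own pace and stop on an object; FORCE is the grip in N (left out, the last holds). Time passes only in rows, so rows that repeat a pose let the fingers close. It gives the time, the measured TCP pose, the force and the opening at its end, in the units of the state.
- get_obs(): the state, without advancing time (a new reading comes with each control period).
- camera(name): name is "scene" or "top" or "wrist"; returns the picture (420x560x3 uint8, red, green, blue); there is no depth.
- get_calibration(name): a dict with "vfov" (degrees; the focal length in pixels is half the picture's height over the tangent of half this angle, whatever the lens; pixels are square), "cx", "cy" (the principal point, pixels), "view" (4x4, takes a point from world to camera coordinates). Camera axes: x right, y up, looking along -z (the intrinsics and any distortion apply to the point x, -y, -z); pixel columns grow to the right and rows downward; lengths in m; the calibration is good to about 2 mm. A picture is of the moment at which its call begins: read the wrist's pose just before it. get_calibration takes no time and is no camera call; for the wrist camera it gives the pose at the moment of the call.
- hand_in(): hands the job in, once; it reports no verdict.
The state is a dict: "time_s": time; "q": joint angles; "dq": joint speeds; "tau": joint torques, N m; "eef_pos": TCP position; "tool_rot": TCP orientation; "force": force on the tool from outside, world axes, zero at the start; "torque": the same for the moment, N m; "width": finger opening in m.
Only numpy, scipy, OpenCV 4.12 (cv2) and the standard library are available. Lean on these libraries where they do the work, as an engineer would, in place of code of your own. Each camera call takes 0.05 s, during which the arm holds its last target. There are 200 camera calls.

## Task

Today is a bento day: with a fingertip, flick the edge of the lunch day wheel clockwise (seen from above), click by click, until its orange tab rests in its click at the white pointer, and do not go past it. Do not pick up, tip or shift the wheel's stand, leave everything else on the bench where it stands, and finish clear of the wheel.

Things in the scene. Friction and masses are not known exactly. Their poses are not given: they have to be found in the camera images.
- wheel_stand: Loose, weighted stand of the day wheel (2.5 kg in all; slides or turns if a tab is pushed with over about 7 N): a round dark steel base, 156 mm across, 16 mm thick, with a square tongue reaching 102 mm from the centre on its own -x side, which bears the white pointer. Origin: centre of the underside, on the wheel's axis, z up. On its +x side a block (x 36 to 64, y +-13 mm) rises to 34 mm above the bench.
- day_wheel (a joint): Angle of the day wheel in rad: 0 with the orange tab at the pointer, growing clockwise seen from above. It rests at multiples of 0.898 (a click, 1/7 turn) and starts 2, 3 or 4 clicks short (about -1.80, -2.69 or -3.59; rarely balanced halfway between). End stops at -4.9 and +1.3. The orange tab's direction in the stand's frame is pi minus this value, counter-clockwise from the stand's +x.
- wheel_top (a point): Centre of the day wheel, on its vertical axis 62 mm above the bench, level with the tops of the tabs. The wheel lies flat: a navy disc 80 mm across, 43 to 55 mm above the bench, with seven straight radial tabs evenly round its edge (51.4 degrees apart), one orange and six white. A tab needs 2 to 5 N; pushed just over half a click (0.5 rad), it snaps by itself to the next click and stops.
- orange_tab (a point): Outer top end of the orange tab, 70 mm from the wheel's axis, 62 mm above the bench. All tabs are alike: 8 mm thick, from 40 to 70 mm from the axis, from 42 to 62 mm above the bench. Between neighbouring tabs, 60 mm from the axis, there is a free gap of about 44 mm, open above, with nothing below it but the base (top at 16 mm) and its low block.
- pointer_tip (a point): Tip of the white arrow on the stand's tongue, 72 mm from the wheel's axis on the stand's -x side, 17 mm above the bench; the arrow points at the wheel's axis.
- bento_box: Bystander: orange lunch box with clip-on lid, 120 x 180 x 65 mm, loose; origin at the centre of its underside.
- snack_tin: Bystander: stainless snack tin with side clips, 75 x 105 x 50 mm, loose, close beside the wheel; origin at the centre of its underside.
- tumbler: Bystander: glass tumbler, 70 mm across the rim, 95 mm tall, loose, close beside the wheel; origin at the centre of its underside.
- cutlery_case: Bystander: flat blue cutlery case with a white button catch, 60 x 200 x 28 mm, loose; origin at the centre of its underside.
- mug: Bystander: blue mug with a handle, 80 mm across, 90 mm tall, loose; origin at the centre of its underside.
- jam_jar: Bystander: amber jar with a red lid, 66 mm across, 95 mm tall, loose; origin at the centre of its underside.
Not all that is in view belongs to the job. What is meant by the wheel_stand is not yellow, and is the larger of those in its own colour.

How it is judged:
On the way:
1. the fingers push the wheel or its stand (contact force between the fingers and wheel_stand above 0.3 N), for 0.03 s.
At the end, for the whole second after the job is handed in: The wheel rests with its orange tab at the pointer (within 0.15 rad, the click nearest), the stand is upright within 30 mm of where it stood, and every other thing is within 20 mm of where it stood (value of joint day_wheel between -0.15 and 0.15 rad and velocity of joint day_wheel between -0.1 and 0.1 rad/s and distance of wheel_stand from where it was at the start of the episode below 0.03 m and angle between wheel_stand's own z axis and vertical below 0.05 rad and distance of each of bento_box, snack_tin, tumbler, cutlery_case, mug, jam_jar from where it was at the start of the episode below 0.02 m); the robot touches nothing.
It fails at once if the wheel goes past the orange tab's click (more than 0.55 rad beyond) (value of joint day_wheel above 0.55 rad).
It fails at once if the wheel's stand is lifted, tipped or pushed away (8 mm up, 0.12 rad, 30 mm) (height (world z) of wheel_stand above 0.008 m or angle between wheel_stand's own z axis and vertical above 0.12 rad or distance of wheel_stand from where it was at the start of the episode above 0.03 m).
It fails at once if the wheel or its stand is pushed with another part of the arm than the fingers (contact force between the arm and wheel_stand above 1 N).
It fails at once if another thing on the bench is moved by more than 20 mm (distance of any of bento_box, snack_tin, tumbler, cutlery_case, mug, jam_jar from where it was at the start of the episode above 0.02 m).
It also fails if it takes over 64 s, if anything falls off the work surface, if the arm or the gripper's body presses on something with over 40 N, if the wrist force passes 120 N, or if a joint passes its speed limit or range.

## Working session

There is one attempt and no reset: what is moved stays moved. The work goes in short steps, Python scripts to look and compute and a shell command to move; the robot and the scene stay as the last step left them, time stands still between calls to the robot, and variables do not carry over. Pictures are saved under pics/ and viewed, about 8 in all and at most 12, crops included, and the job is handed in when it is done.

```bash
mkdir -p pics; python3 - <<'E'
from rig import *
import cv2
o=get_obs(); print({k:(v if not hasattr(v,'round') else v.round(3)) for k,v in o.items()} if 1 else 0)
for n in ["scene","top"]:
    cv2.imwrite(f"pics/{n}0.png",cv2.cvtColor(camera(n),cv2.COLOR_RGB2BGR)); print(n,get_calibration(n))
print(get_calibration("wrist"))
E
```

```text
{'time_s': 0.0, 'q': array([-1.269,  0.492,  1.559, -0.   ,  1.092, -0.106]), 'dq': array([-0.   , -0.   , -0.001,  0.   , -0.   ,  0.   ]), 'tau': array([ 2.0000e-03, -6.1844e+01, -2.6159e+01, -0.0000e+00,  4.0000e-03,
        0.0000e+00]), 'eef_pos': array([ 0.248, -0.574,  0.231]), 'tool_rot': array([ 0.979,  0.202, -0.   , -0.001]), 'force': array([ 0.112, -0.3  ,  0.211]), 'torque': array([-0.019,  0.044,  0.007]), 'width': 0.08513805276396316}
scene {'vfov': 45.378811980167704, 'cx': 275.88344893471236, 'cy': 211.87657302128102, 'view': array([[ 0.71631345,  0.69776008,  0.00509043, -0.384269  ],
       [-0.60158827,  0.61385541,  0.51114879,  0.28880752],
       [ 0.35353444, -0.3692051 ,  0.85947717, -1.87128294],
       [ 0.        ,  0.        ,  0.        ,  1.        ]])}
top {'vfov': 43.45608594599467, 'cx': 276.6097308973618, 'cy': 215.72347570616427, 'view': array([[-2.51742732e-02, -9.99681037e-01, -2.01996812e-03,
         1.54720872e-02],
       [ 9.90015906e-01, -2.52111071e-02,  1.38682756e-01,
        -5.36112604e-01],
       [-1.38689447e-01,  1.49143703e-03,  9.90334798e-01,
        -1.52085567e+00],
       [ 0.00000000e+00,  0.00000000e+00,  0.00000000e+00,
         1.00000000e+00]])}
{'vfov': 58.50111752690559, 'cx': 270.0258169471728, 'cy': 208.50130186471168, 'view': array([[ 3.96619553e-01, -9.17982906e-01, -5.61640702e-04,
        -6.24756859e-01],
       [ 8.77506650e-01,  3.79311095e-01, -2.93436828e-01,
         3.81546345e-02],
       [ 2.69583029e-01,  1.15889940e-01,  9.55978301e-01,
        -3.79146748e-01],
       [ 0.00000000e+00,  0.00000000e+00,  0.00000000e+00,
         1.00000000e+00]])}
```

View pics/top0.png

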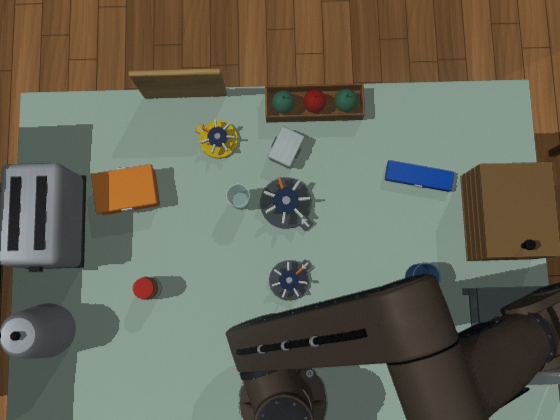

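View pics/scene0.png

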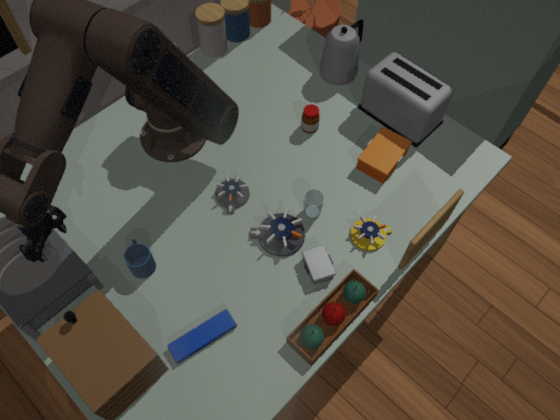

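Candidates in the top image are the yellow wheel at (218,138), which the description excludes, the small dark wheel at (290,281) and the large dark wheel at (287,202). I choose the large dark one, with the glass at (238,197) and the tin at (287,147) next to it. Next is a close crop and a measurement.

```bash
cat > h.py <<'E'
from rig import *
import numpy as np, cv2
def ray(n,px,z,c=None):
    c=c or get_calibration(n); V=c["view"]; R=V[:3,:3]; t=V[:3,3]; f=210/np.tan(np.radians(c["vfov"]/2))
    d=R.T@np.array([(px[0]-c["cx"])/f,-(px[1]-c["cy"])/f,-1]); C=-R.T@t
    return C+d*(z-C[2])/d[2]
def proj(n,P,c=None):
    c=c or get_calibration(n); V=c["view"]; f=210/np.tan(np.radians(c["vfov"]/2))
    p=V[:3,:3]@np.asarray(P)+V[:3,3]; return np.array([c["cx"]+f*p[0]/-p[2],c["cy"]-f*p[1]/-p[2]])
E
python3 - <<'E'
from h import *
im=cv2.imread("pics/top0.png")
crop=im[115:265,200:350]
cv2.imwrite("pics/crop0.png",cv2.resize(crop,(600,600),interpolation=cv2.INTER_CUBIC))
hsv=cv2.cvtColor(im,cv2.COLOR_BGR2HSV)
def cen(m,box):
    x0,y0,x1,y1=box; mm=np.zeros_like(m); mm[y0:y1,x0:x1]=m[y0:y1,x0:x1]
    n,l,s,c=cv2.connectedComponentsWithStats(mm); return [(s[i].tolist(),c[i].round(1).tolist()) for i in range(1,n) if s[i][4]>8]
box=(255,170,325,235)
print("navy",cen(cv2.inRange(hsv,(105,100,20),(130,255,160)),box))
print("orange",cen(cv2.inRange(hsv,(5,140,120),(20,255,255)),box))
print("dark",cen(cv2.inRange(hsv,(0,0,0),(180,255,110)),box))
print("white",cen(cv2.inRange(hsv,(0,0,170),(180,50,255)),box))
for n,p,z in [("wheel",(287,201),.055),("glass",(238,197),.05),("tin",(287,147),.05)]: print(n,ray("top",p,z).round(3))
E
```

```text
navy [([273, 188, 26, 26, 428], [285.9, 200.1])]
orange [([278, 178, 5, 11, 27], [280.0, 182.7])]
dark [([255, 177, 70, 54, 2238], [287.1, 203.4])]
white []
wheel [ 0.577 -0.03   0.055]
glass [0.593 0.114 0.05 ]
tin [ 0.741 -0.034  0.05 ]
```

View pics/crop0.png

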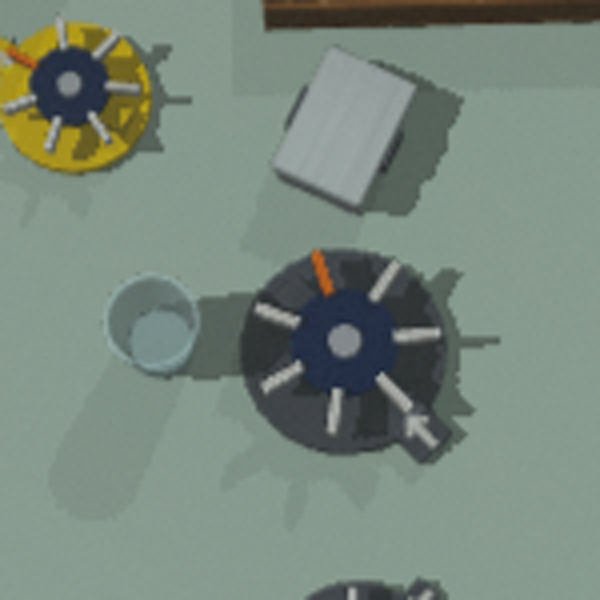

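The crop confirms it: the large dark wheel has its hub at crop (344,340), orange tab up-left at (318,265) and pointer at lower right (420,428). The tab is about 154° counter-clockwise of the pointer, so 3 clicks to go. The right-hand (−y) side is free of neighbours, so I will flick there.

```bash
cat >> h.py <<'E'
def toolR():
    from scipy.spatial.transform import Rotation as R
    return R.from_quat(get_obs()["tool_rot"]).as_matrix()
E
python3 - <<'E'
from h import *
c=ray("top",(285.9,200.1),.055); print("centre top",c.round(4))
s=cv2.cvtColor(cv2.imread("pics/scene0.png"),cv2.COLOR_BGR2HSV)
m=cv2.inRange(s,(105,100,20),(130,255,170)); mm=np.zeros_like(m); mm[205:255,255:310]=m[205:255,255:310]
n,l,st,ce=cv2.connectedComponentsWithStats(mm); i=1+st[1:,4].argmax(); print(st[i],ce[i],"scene",ray("scene",ce[i],.055).round(4))
def px(x,y): return ((x+.5)/4+200-.5,(y+.5)/4+115-.5)
for nme,p,z in [("or",(315,252),.062),("w1",(397,264),.062),("w2",(440,333),.062),("w3",(409,408),.062),("w4",(332,432),.062),("w5",(264,387),.062),("w6",(257,307),.062),("ptr",(410,418),.017)]:
    d=ray("top",px(*p),z)-c; print(nme,np.degrees(np.arctan2(d[1],d[0])).round(1),np.hypot(d[0],d[1]).round(4))
print(get_obs()["eef_pos"],toolR().round(3))
E
```

```text
centre top [ 0.5795 -0.0265  0.055 ]
[274 217  20  22 231] [283.87012987 227.08225108] scene [ 0.5894 -0.018   0.055 ]
or 17.1 0.0694
w1 -35.3 0.0684
w2 -87.0 0.0695
w3 -138.7 0.0681
w4 170.3 0.0682
w5 118.8 0.0686
w6 67.6 0.0691
ptr -137.7 0.0709
[ 0.247836   -0.57356532  0.23080801] [[ 0.918  0.397 -0.   ]
 [ 0.397 -0.918  0.001]
 [ 0.    -0.001 -1.   ]]
```

```bash
python3 -m inch '0 0 0 35 -20 0 -1;0 0 0 70 -40 0 -1;0 0 0 105 -61 0 -1;0 0 0 140 -81 0 -1;0 0 0 175 -101 0 -1;0 0 0 210 -122 0 -1;0 0 0 245 -142 0 -1;0 0 0 280 -162 0 -1;0 0 0 315 -183 0 -1;0 0 0 350 -203 0 -1;0 0 0 385 -223 0 -1;0 0 0 420 -243 0 -1;0 0 0 455 -264 0 -1;0 0 0 490 -284 20 -1;0 0 0 526 -305 50 -1;0 0 0 526 -305 90 -1;0 0 0 526 -305 110 -1;0 0 0 526 -305 110 -1;0 0 0 526 -305 110 -1' 40
python3 - <<'E'
from h import *
c=get_calibration("wrist"); w=cv2.cvtColor(camera("wrist"),cv2.COLOR_RGB2BGR); s=cv2.cvtColor(camera("scene"),cv2.COLOR_RGB2BGR)
C=np.array([.5795,-.0265,.062])
for a in (-138.2,-86.8,-35.4,16):
    P=C+.07*np.array([np.cos(np.radians(a)),np.sin(np.radians(a)),0])
    for im,n,cc in ((w,"wrist",c),(s,"scene",None)): cv2.circle(im,tuple(int(round(v)) for v in proj(n,P,cc)),2,(255,0,255),-1)
o=cv2.resize(s[150:300,200:350],(420,420),interpolation=cv2.INTER_CUBIC)
cv2.imwrite("pics/p1.png",cv2.resize(np.hstack([w,o]),(800,343)))
E
```

```text
time_s: 1.68
eef_pos: [0.6093, -0.0847, 0.1204]
tool_rot: [0.979, 0.203, -0.001, -0.001]
force: [-0.0, -0.1, 1.1]
width: -0.0001
```

View pics/p1.png

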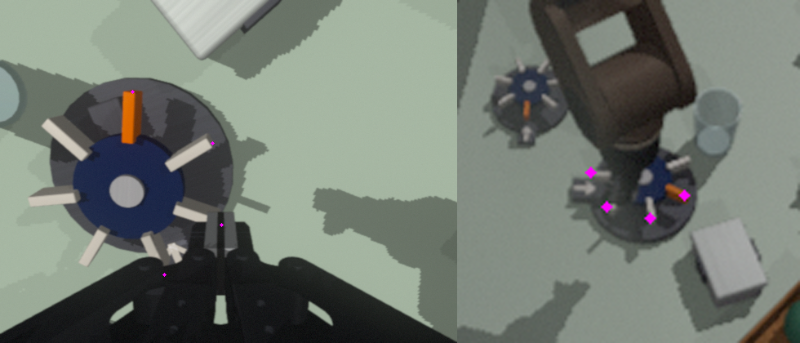

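The projected tab tips (orange at (132,92), white at (212,142)) lie on the real ones in the wrist view, so the location is good. Now I descend into the gap.

```bash
python3 -m inch '0 0 0 0 0 25 -1;0 0 0 0 0 45 -1;0 0 0 0 0 60 -1;0 0 0 0 0 70 -1;0 0 0 0 0 70 -1;0 0 0 0 0 70 -1'
python3 - <<'E'
from h import *
p=get_obs()["eef_pos"]; R=toolR(); C=np.array([.5795,-.0265])
d=p[:2]-C; a0=np.arctan2(d[1],d[0]); r=np.hypot(*d); print("phi",np.degrees(a0),"r",r, get_obs()["force"])
for D in range(0,46,4):
    a=a0-np.radians(D); q=np.array([*(C+.066*np.array([np.cos(a),np.sin(a)])),.05])
    print(D,np.radians(D).round(3),(R.T@(q-p)*1000).round(1))
E
```

```text
time_s: 2.28
eef_pos: [0.6109, -0.086, 0.0541]
tool_rot: [0.979, 0.202, 0.001, 0.0]
force: [-0.2, 0.4, -0.4]
width: 0.0
phi -62.174939954403996 r 0.06727697574723564 [-0.1643409   0.38133646 -0.40022037]
0 0.0 [-0.1 -1.3  4.1]
4 0.07 [-4.7 -1.1  4.1]
8 0.14 [-9.3 -1.2  4.1]
12 0.209 [-13.9  -1.6   4.1]
16 0.279 [-18.4  -2.4   4.1]
20 0.349 [-22.9  -3.5   4.1]
24 0.419 [-27.3  -4.8   4.1]
28 0.489 [-31.6  -6.5   4. ]
32 0.559 [-35.8  -8.5   4. ]
36 0.628 [-39.8 -10.8   4. ]
40 0.698 [-43.6 -13.3   4. ]
44 0.768 [-47.3 -16.1   4. ]
```

```bash
python3 -m inch '0 0 0.07 -4.7 -1.1 4 -1;0 0 0.14 -9.3 -1.2 4 -1;0 0 0.175 -11.6 -1.4 4 -1;0 0 0.21 -13.9 -1.6 4 -1;0 0 0.245 -16.2 -2 4 -1;0 0 0.28 -18.4 -2.4 4 -1;0 0 0.315 -20.7 -3 4 -1;0 0 0.35 -22.9 -3.5 4 -1;0 0 0.385 -25.1 -4.2 4 -1;0 0 0.42 -27.3 -4.8 4 -1;0 0 0.455 -29.5 -5.7 4 -1;0 0 0.49 -31.6 -6.5 4 -1;0 0 0.49 -31.6 -6.5 4 -1'
python3 - <<'E'
from h import *
c=get_calibration("wrist"); w=cv2.cvtColor(camera("wrist"),cv2.COLOR_RGB2BGR)
p=get_obs()["eef_pos"]; R=toolR(); C=np.array([.5795,-.0265]); d=p[:2]-C; a0=np.arctan2(d[1],d[0]); print("phi",np.degrees(a0),"r",np.hypot(*d))
cv2.imwrite("pics/p2.png",w)
for D in range(0,25,4):
    a=a0-np.radians(D); q=np.array([*(C+.066*np.array([np.cos(a),np.sin(a)])),.05]); print(D,np.radians(D).round(3),(R.T@(q-p)*1000).round(1))
E
```

```text
time_s: 3.37
eef_pos: [0.5803, -0.0931, 0.0519]
tool_rot: [0.999, -0.043, 0.003, 0.0]
force: [2.1, -0.7, 0.8]
width: 0.0002
phi -89.34387345825378 r 0.06646418900429954
0 0.0 [-0.1 -0.5  1.7]
4 0.07 [-4.7 -0.2  1.7]
8 0.14 [-9.3 -0.2  1.7]
12 0.209 [-13.9  -0.6   1.6]
16 0.279 [-18.4  -1.3   1.6]
20 0.349 [-22.9  -2.3   1.6]
24 0.419 [-27.3  -3.6   1.5]
```

View pics/p2.png

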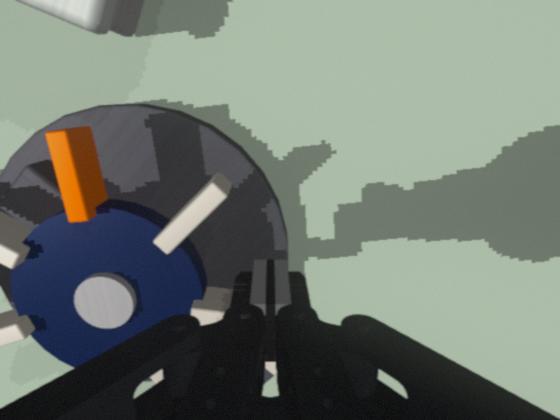

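The finger is in the gap and bearing on the tab with about 2 N; the wheel has turned about 15° (orange tab at (75,170)). I carry on to just past halfway.

```bash
python3 -m inch '0 0 0.035 -2.3 -0.3 0 -1;0 0 0.07 -4.7 -0.2 0 -1;0 0 0.105 -7 -0.2 0 -1;0 0 0.14 -9.3 -0.2 0 -1;0 0 0.17 -11.6 -0.4 0 -1;0 0 0.21 -13.9 -0.6 0 -1;0 0 0.21 -13.9 -0.6 0 -1'
python3 - <<'E'
from h import *
w=cv2.cvtColor(camera("wrist"),cv2.COLOR_RGB2BGR)
p=get_obs()["eef_pos"]; C=np.array([.5795,-.0265]); d=p[:2]-C; a0=np.arctan2(d[1],d[0]); print("phi",np.degrees(a0),"r",np.hypot(*d),get_obs()["force"])
def org(name,im,box,z):
    h=cv2.cvtColor(im,cv2.COLOR_BGR2HSV); m=cv2.inRange(h,(5,140,120),(20,255,255)); n,l,s,c=cv2.connectedComponentsWithStats(m)
    for i in range(1,n):
        if s[i][4]>10:
            P=ray(name,c[i],z); e=P[:2]-C
            if np.hypot(*e)<.09: print(name,s[i],c[i].round(),"ang",np.degrees(np.arctan2(e[1],e[0])).round(1),np.hypot(*e).round(3))
org("wrist",w,None,.055); s=cv2.cvtColor(camera("scene"),cv2.COLOR_RGB2BGR); org("scene",s,None,.058)
cv2.imwrite("pics/p3.png",w)
E
```

```text
time_s: 4.0
eef_pos: [0.5665, -0.0913, 0.0524]
tool_rot: [0.989, -0.146, 0.003, -0.0]
force: [0.7, -0.0, -0.1]
width: 0.0002
phi -101.2644487061989 r 0.06604896109200332 [-0.88037664 -0.62899507  0.52115646]
wrist [  60  130   38   92 2083] [ 79. 175.] ang -9.1 0.052
scene [286 236   6   9  25] [289. 240.] ang -16.3 0.056
```

```bash
cat >> h.py <<'E'
C=np.array([.5795,-.0265])
def org():
    for name in ("wrist","scene","top"):
        cal=get_calibration(name); im=cv2.cvtColor(camera(name),cv2.COLOR_RGB2BGR)
        h=cv2.cvtColor(im,cv2.COLOR_BGR2HSV); m=cv2.inRange(h,(5,140,110),(20,255,255)); n,l,s,c=cv2.connectedComponentsWithStats(m)
        for i in range(1,n):
            if s[i][4]>10:
                P=ray(name,c[i],.058,cal); e=P[:2]-C
                if np.hypot(*e)<.08: print(name,s[i][4],"ang",np.degrees(np.arctan2(e[1],e[0])).round(1),"r",np.hypot(*e).round(3))
    p=get_obs()["eef_pos"]; d=p[:2]-C; print("t",get_obs()["time_s"],"phi",np.degrees(np.arctan2(d[1],d[0])).round(1),"r",np.hypot(*d).round(4),get_obs()["force"].round(1))
def to(phi,r,z):
    a=np.radians(phi); o=get_obs(); return (toolR().T@(np.array([*(C+r*np.array([np.cos(a),np.sin(a)])),z])-o["eef_pos"])*1000).round(1)
E
python3 -m inch '0 0 0.03 -2.3 -0.3 0 -1;0 0 0.06 -4.7 -0.2 0 -1;0 0 0.07 -5.5 -0.2 0 -1;0 0 0.07 -5.5 -0.2 0 -1;0 0 0.07 -5.5 -0.2 0 -1;0 0 0.07 -5.5 -0.2 0 -1'
python3 -c "
from h import *
org()
for a in [(-63,.066,.1),(-63,.066,.054)]: print(to(*a))
R=toolR(); print(R[:,0].round(3))"
```

```text
time_s: 4.6
eef_pos: [0.5617, -0.0895, 0.0522]
tool_rot: [0.984, -0.179, 0.003, -0.0]
force: [0.4, -0.3, -0.2]
width: 0.0001
wrist 2439 ang -33.5 r 0.052
scene 29 ang -30.4 r 0.054
t 4.75 phi -105.9 r 0.0655 [-0.9  0.9 -0.3]
[ 43.7 -20.9 -47.5]
[ 43.4 -20.9  -1.5]
[ 0.936 -0.353  0.006]
```

The wheel has snapped to about −34°, which is one click. I lift straight up, step back behind the next tab, and lower again.

```bash
python3 -m inch '0 0 0 0 0 -20 -1;0 0 0 0 0 -40 -1;0 0 0 0 0 -48 -1;0 0 -0.12 10 -5 -48 -1;0 0 -0.24 20 -10 -48 -1;0 0 -0.36 30 -15 -48 -1;0 0 -0.48 43 -21 -48 -1;0 0 -0.6 43.7 -21 -48 -1;0 0 -0.72 43.7 -21 -48 -1;0 0 -0.75 43.7 -21 -48 -1;0 0 -0.75 43.7 -21 -48 -1;0 0 -0.75 43.7 -21 -48 -1'
python3 -c "
from h import *
org(); print(to(-63,.066,.05), toolR()[:,0].round(3)); cv2.imwrite('pics/p4.png',cv2.cvtColor(camera('wrist'),cv2.COLOR_RGB2BGR))"
```

```text
time_s: 5.75
eef_pos: [0.6094, -0.0852, 0.1002]
tool_rot: [0.981, 0.193, 0.003, 0.001]
force: [-0.5, -0.4, 0.3]
width: -0.0005
wrist 1319 ang -33.1 r 0.052
scene 29 ang -30.4 r 0.054
t 5.9 phi -63.0 r 0.066 [-0.5  0.9  0.1]
[-0.3 -0.1 50.4] [0.926 0.379 0.006]
```

View pics/p4.png

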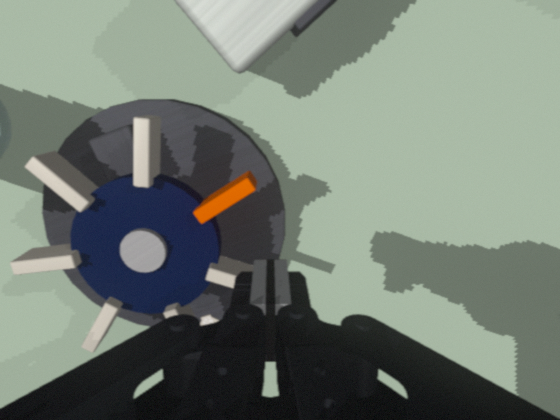

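The orange tab now sits at (225,198), exactly one click on, and the finger is over the gap behind the next white tab. Second click.

```bash
python3 -m inch '0 0 0 0 0 20 -1;0 0 0 0 0 38 -1;0 0 0 0 0 48 -1;0 0 0 0 0 49 -1;0 0 0 0 0 49 -1'
python3 -c "
from h import *
print(get_obs()['force'].round(1))
for D in range(4,49,4): print(D,np.radians(D).round(2),to(-63-D,.066,.052))"
```

```text
time_s: 6.37
eef_pos: [0.6097, -0.0853, 0.0512]
tool_rot: [0.981, 0.193, 0.003, 0.001]
force: [-0.6, -0.4, 0.9]
width: -0.0002
[-0.6 -0.4  0.9]
4 0.07 [-4.9  0.1 -0.8]
8 0.14 [-9.5  0.  -0.9]
12 0.21 [-14.1  -0.4  -0.9]
16 0.28 [-18.6  -1.1  -0.9]
20 0.35 [-23.1  -2.2  -0.9]
24 0.42 [-27.5  -3.6  -1. ]
28 0.49 [-31.8  -5.2  -1. ]
32 0.56 [-35.9  -7.2  -1. ]
36 0.63 [-40.   -9.4  -1. ]
40 0.7 [-43.8 -12.   -1.1]
44 0.77 [-47.5 -14.8  -1.1]
48 0.84 [-50.9 -17.8  -1.1]
```

```bash
python3 -m inch '0 0 0.07 -4.9 0 -1 -1;0 0 0.14 -9.5 0 -1 -1;0 0 0.175 -11.8 -0.2 -1 -1;0 0 0.21 -14.1 -0.4 -1 -1;0 0 0.245 -16.4 -0.7 -1 -1;0 0 0.28 -18.6 -1.1 -1 -1;0 0 0.315 -20.9 -1.6 -1 -1;0 0 0.35 -23.1 -2.2 -1 -1;0 0 0.385 -25.3 -2.9 -1 -1;0 0 0.42 -27.5 -3.6 -1 -1;0 0 0.455 -29.7 -4.4 -1 -1;0 0 0.49 -31.8 -5.2 -1 -1;0 0 0.525 -33.9 -6.2 -1 -1;0 0 0.56 -35.9 -7.2 -1 -1;0 0 0.6 -38 -8.3 -1 -1;0 0 0.63 -40 -9.4 -1 -1;0 0 0.67 -42 -10.7 -1 -1;0 0 0.7 -43.8 -12 -1 -1;0 0 0.7 -43.8 -12 -1 -1;0 0 0.7 -43.8 -12 -1 -1'
python3 -c "
from h import *
org()
for D in range(0,8,1): print(D,to(-103-D,.066,.052))
print(to(-63,.066,.1))"
```

```text
time_s: 8.03
eef_pos: [0.5651, -0.0909, 0.0528]
tool_rot: [0.988, -0.155, 0.004, -0.0]
force: [-0.8, 0.5, -0.2]
width: 0.0001
wrist 2348 ang -74.6 r 0.052
scene 25 ang -72.7 r 0.051
t 8.1833 phi -102.8 r 0.0659 [ 0.3 -0.   0.2]
0 [-0.3  0.1  0.3]
1 [-1.4  0.2  0.3]
2 [-2.6  0.2  0.3]
3 [-3.7  0.3  0.3]
4 [-4.9  0.3  0.2]
5 [-6.   0.3  0.2]
6 [-7.2  0.3  0.2]
7 [-8.3  0.3  0.2]
[ 41.  -18.9 -47.4]
```

```bash
python3 -m inch '0 0 0 0 0 0 -1;0 0 0 0 0 0 -1;0 0 0 0 0 0 -1;0 0 0 0 0 0 -1'
python3 -c "
from h import *
org()
print(to(-63,.066,.1))"
```

```text
time_s: 8.52
eef_pos: [0.565, -0.0908, 0.0523]
tool_rot: [0.988, -0.155, 0.003, -0.0]
force: [-0.1, 0.3, 0.6]
width: -0.0
wrist 1799 ang -88.1 r 0.051
scene 26 ang -83.2 r 0.05
t 8.6667 phi -102.8 r 0.066 [ 0.8 -0.1 -0.1]
[ 41.  -18.9 -47.5]
```

Second click done (about −87°). I lift and go back for the last one.

```bash
python3 -m inch '0 0 0 0 0 -20 -1;0 0 0 0 0 -40 -1;0 0 0 0 0 -48 -1;0 0 -0.12 10 -5 -48 -1;0 0 -0.24 20 -9 -48 -1;0 0 -0.36 30 -14 -48 -1;0 0 -0.48 41 -19 -48 -1;0 0 -0.6 41 -19 -48 -1;0 0 -0.7 41 -19 -48 -1;0 0 -0.7 41 -19 -48 -1;0 0 -0.7 41 -19 -48 -1'
python3 -c "
from h import *
org(); print(to(-63,.066,.05), toolR()[:,0].round(3)); cv2.imwrite('pics/p5.png',cv2.cvtColor(camera('wrist'),cv2.COLOR_RGB2BGR))"
```

```text
time_s: 9.58
eef_pos: [0.6094, -0.0852, 0.1002]
tool_rot: [0.981, 0.192, 0.003, 0.001]
force: [0.1, -0.6, -1.2]
width: 0.0
wrist 420 ang -89.4 r 0.042
t 9.7333 phi -63.0 r 0.0659 [ 0.1 -0.5  0. ]
[-0.2 -0.1 50.5] [0.926 0.377 0.005]
```

View pics/p5.png

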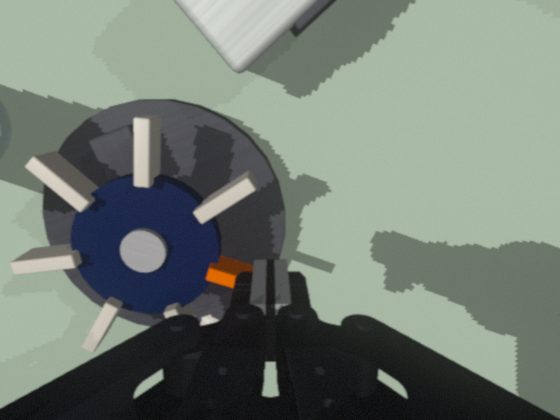

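The orange tab is now at (230,273), one click before the pointer, and the stand hasn't moved. Last click, same stroke.

```bash
python3 -m inch '0 0 0 0 0 20 -1;0 0 0 0 0 38 -1;0 0 0 0 0 48 -1;0 0 0 0 0 49 -1;0 0 0 0 0 49 -1' && python3 -m inch '0 0 0.07 -4.9 0 -1 -1;0 0 0.14 -9.5 0 -1 -1;0 0 0.175 -11.8 -0.2 -1 -1;0 0 0.21 -14.1 -0.4 -1 -1;0 0 0.245 -16.4 -0.7 -1 -1;0 0 0.28 -18.6 -1.1 -1 -1;0 0 0.315 -20.9 -1.6 -1 -1;0 0 0.35 -23.1 -2.2 -1 -1;0 0 0.385 -25.3 -2.9 -1 -1;0 0 0.42 -27.5 -3.6 -1 -1;0 0 0.455 -29.7 -4.4 -1 -1;0 0 0.49 -31.8 -5.2 -1 -1;0 0 0.525 -33.9 -6.2 -1 -1;0 0 0.56 -35.9 -7.2 -1 -1;0 0 0.6 -38 -8.3 -1 -1;0 0 0.63 -40 -9.4 -1 -1;0 0 0.67 -42 -10.7 -1 -1;0 0 0.7 -43.8 -12 -1 -1;0 0 0.7 -43.8 -12 -1 -1;0 0 0.7 -43.8 -12 -1 -1'
python3 -m inch '0 0 0 0 0 0 -1;0 0 0 0 0 0 -1;0 0 0 0 0 0 -1;0 0 0 0 0 0 -1;0 0 0 0 0 0 -1;0 0 0 0 0 0 -1'
python3 -c "
from h import *
org(); cv2.imwrite('pics/p6.png',cv2.cvtColor(camera('wrist'),cv2.COLOR_RGB2BGR))"
```

```text
time_s: 10.2
eef_pos: [0.6096, -0.0853, 0.0513]
tool_rot: [0.981, 0.192, 0.003, 0.001]
force: [0.1, 0.6, 1.4]
width: 0.0001
time_s: 11.87
eef_pos: [0.565, -0.0908, 0.0529]
tool_rot: [0.988, -0.156, 0.003, -0.0]
force: [0.4, 0.3, -0.1]
width: 0.0001
time_s: 12.37
eef_pos: [0.565, -0.0908, 0.0529]
tool_rot: [0.988, -0.156, 0.003, -0.0]
force: [0.5, -0.9, -0.9]
width: -0.0002
t 12.5167 phi -102.7 r 0.0659 [0.6 0.4 0.6]
```

View pics/p6.png

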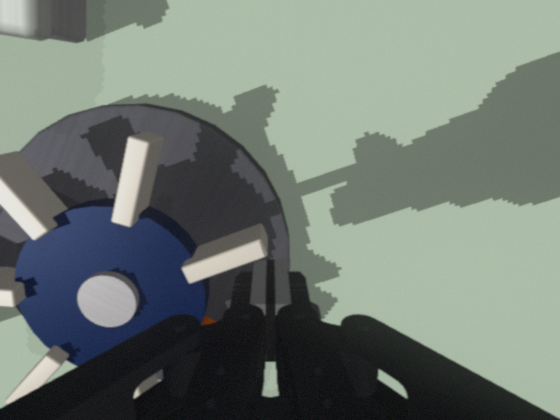

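The white tab at (225,255) looks to be in its click and orange peeks out at (208,322). I lift and move well away, then check from above.

```bash
python3 -m inch '0 0 0 0 0 -20 -1;0 0 0 0 0 -50 -1;0 0 0 0 0 -85 -1;0 0 0 0 0 -125 -1;0 0 0 0 0 -165 -1;0 0 0 -5 37 -170 -1;0 0 0 -11 74 -170 -1;0 0 0 -17 111 -170 -1;0 0 0 -22 147 -170 -1;0 0 0 -28 184 -170 -1;0 0 0 -33 221 -170 -1;0 0 0 -39 258 -170 -1;0 0 0 -45 295 -170 -1;0 0 0 -50 332 -170 -1;0 0 0 -56 368 -170 -1;0 0 0 -61 405 -170 -1;0 0 0 -67 442 -170 -1;0 0 0 -67 442 -170 -1;0 0 0 -67 442 -170 -1'
python3 - <<'E'
from h import *
org()
im=cv2.cvtColor(camera("top"),cv2.COLOR_RGB2BGR); a=cv2.imread("pics/top0.png")
h=cv2.cvtColor(im,cv2.COLOR_BGR2HSV); m=cv2.inRange(h,(105,100,20),(130,255,160)); mm=np.zeros_like(m); mm[170:235,255:325]=m[170:235,255:325]
n,l,s,c=cv2.connectedComponentsWithStats(mm); print("navy",c[1:],s[1:,4])
f=lambda i:cv2.resize(i[115:265,200:350],(400,400),interpolation=cv2.INTER_CUBIC)
cv2.imwrite("pics/p7.png",np.vstack([np.hstack([f(a),f(im)])]))
E
```

```text
time_s: 14.15
eef_pos: [0.3629, -0.4918, 0.2214]
tool_rot: [0.988, -0.157, 0.003, -0.0]
force: [0.8, 0.1, 1.0]
width: -0.0003
scene 21 ang -138.7 r 0.046
top 35 ang -138.4 r 0.052
t 14.3 phi -114.9 r 0.5107 [-0.3  0.6  0.2]
navy [[285.77464789 200.08920188]] [426]
```

View pics/p7.png

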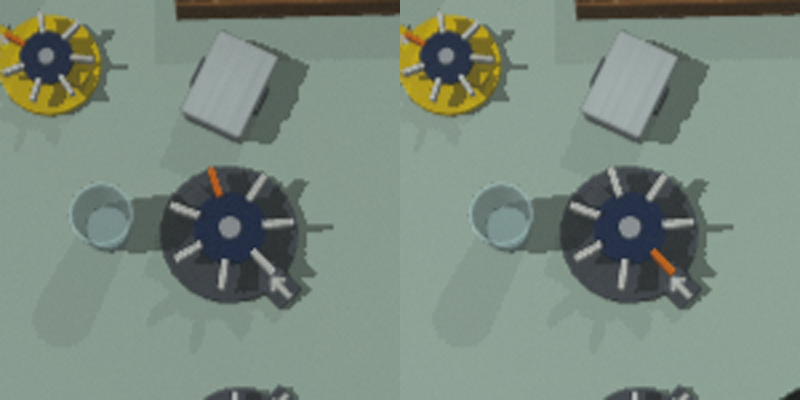

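The before and after views show the orange tab at (663,262) right at the pointer, measured at −138.4° against about −138°. The stand, glass and tin are unmoved and the arm is clear, so I hand in.

```bash
python3 -c "
from rig import *
print(hand_in())"
```

```text
the job is handed in; nothing more can be done
None
```

The lunch day wheel's orange tab now rests at the white pointer, and the job is handed in (no verdict is reported). I flicked the large dark wheel three clicks clockwise with the shut fingertips, lifting clear and checking after each one.

- **Tab position:** from above, the orange tab points at −138.4°. I measured the pointer at −137.7°, and the click there is at about −138°. The scene camera agreed at −138.7°.
- **Stand:** the hub moved about 0.1 pixel between the first and last pictures from above, so the stand did not shift measurably.
- **Other things on the bench:** the tin and glass look unmoved in the last close view. I did not compare the bento box, cutlery case, mug and jam jar before and after. The arm only passed well above the mug and did not go near the others.
- **Arm:** it finished clear of the wheel, about 0.5 m away. The largest push I read was about 2 N, though forces were only read between moves.

One reading disagreed. At the start, a partial colour mask in the scene camera put the wheel's centre about 13 mm away from the position seen from above. I used the position from above, and the close wrist view then confirmed it.

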